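Load the stepped reagent rack so that all caps come level

TASK

Load the white stepped reagent rack with the four bottles in order of height: the tallest on the lowest step, and so on up to the shortest on the highest step, so that all their tops come level. Each bottle stands upright, flat on the floor of its own pocket, and none may be knocked over on the way.

Things in the scene. Friction and masses are not known exactly. Their poses are not given: they have to be found in the camera images.
- tall_bottle: the tallest bottle: slim amber bottle with a green screw cap and white label, 33 mm diameter, 104 mm high over the cap; straight body up to 75 mm, cap 23 mm diameter. Origin: centre of its underside, z up along the bottle. Stands upright on the counter at the start.
- dropper: second tallest: amber dropper bottle with a black collar and black rubber teat, body 31 mm diameter and 56 mm high, neck collar 19 mm diameter up to 67 mm, teat 9 mm diameter up to 85 mm overall height. Origin: centre of its underside, z up along the bottle. Stands upright on the counter at the start.
- saline: third tallest: white squeeze bottle with a blue screw cap, 35 mm diameter body 66 mm high, cap 21 mm diameter, 78 mm high overall. Origin: centre of its underside, z up along the bottle. Stands upright on the counter at the start.
- oil_b: the shortest bottle: small white bottle with a red screw cap, 27 mm diameter body 46 mm high, cap 16 mm diameter, 55 mm high overall. Origin: centre of its underside, z up along the bottle. Stands upright on the counter at the start.
- step_low: the lowest step, at one end of the rack; its pocket floor is 14 mm above the counter. Its top is a square pocket, 50 x 50 mm inside, with a flat blue floor and a lip 5 mm high and 2 mm thick. Origin: centre of the pocket floor; x along the row towards the high end, y across the row, z up.
- step_second: the second lowest step; its pocket floor is 33 mm above the counter. Its top is a square pocket, 50 x 50 mm inside, with a flat blue floor and a lip 5 mm high and 2 mm thick. Origin: centre of the pocket floor; x along the row towards the high end, y across the row, z up.
- step_third: the third lowest step (second highest; 7 mm above its lower neighbour); its pocket floor is 40 mm above the counter. Its top is a square pocket, 50 x 50 mm inside, with a flat blue floor and a lip 5 mm high and 2 mm thick. Origin: centre of the pocket floor; x along the row towards the high end, y across the row, z up.
- step_high: the highest step, at the other end of the rack; its pocket floor is 63 mm above the counter. Its top is a square pocket, 50 x 50 mm inside, with a flat blue floor and a lip 5 mm high and 2 mm thick. Origin: centre of the pocket floor; x along the row towards the high end, y across the row, z up.
- rack: the whole reagent rack, fixed to the counter: grey base plate 232 x 70 mm, 8 mm high, carrying four white square steps in a straight row, 55 mm from centre to centre, that rise one after another from one end to the other; it may point any way round. Origin: centre of the plate's underside; x along the row towards the high end, z up.
Not all that is in view belongs to the job. What is shaped like the oil_b but purple or turquoise is not meant. What is shaped like the dropper but pink is not meant.

How it is judged:
By the outcome, as a careful person would: the job done as asked, in the order asked, and still so for the second after the job is handed in, with the robot touching nothing.
It also fails if it takes over 99 s, if anything falls off the work surface, if the arm or the gripper's body presses on something with over 40 N, if the wrist force passes 120 N, or if a joint passes its speed limit or range.

ROBOT

A 6-joint arm with a two-finger parallel gripper is mounted at the origin on a cart in front of the work surface, level with it; the furniture and walls round the work are solid. World frame = base frame: x ahead of the robot, y to its left, z up, the work surface at z = 0. Lengths are in m, angles in rad, forces in N, time in s.
With the tool pointing down it reaches from about 0.225 to 0.875 m from the base axis. Payload 3.4 kg.
Tool frame: the origin (TCP) lies midway between the tips of the shut fingers; the grasp point (between the pads) lies 19 mm behind it; z points along the fingers, y is the line along which they close (so a half turn about z gives the same grasp; the last joint's range is limited). The gripper opens to 85 mm and grips with 20 to 120 N. Pads are 22 mm wide; open, the fingers measure 114 mm over their backs; the gripper's body (76 mm by 85 mm) begins 54 mm behind the grasp point. The pads swing forward as they close: fully open they stand 13 mm farther back than shut.
Start: joints at [-1.368, 0.276, 1.505, -0, 1.361, -0.121], TCP at [0.183, -0.545, 0.231] pointing down, gripper open.
Joint ranges: [-2.89, 2.89], [-0.75, 2.08], [0.22, 2.7], [-1.18, 4.32], [0.11, 2.71], [-2.7, 2.7]. Speed limits (rad/s): [2.57, 2.57, 3.14, 3.14, 3.14, 3.14].

INTERFACE

Orientations are given as a unit quaternion [w, x, y, z].
In Python, from workcell import status, camera, ctrl gives the robot as it stands. The module is installed in compiled form; this text tells all that it offers.
- The arm moves only by the shell command python3 -m handwheel 'ROWS'. ROWS is a JSON object whose one key "moves" holds a list of rows, each an object with "gripper": the finger opening in m, from 0 to 0.0854; "slide": the shift along the tool's x, y, z in m, a list of three; "delta_rot": the turn, a rotation vector about the tool's x, y, z in rad, a list of three. A call has 1 to 5 rows; each row is the pose to reach, as a shift and turn from the pose commanded when the call began, along the tool's axes at that moment; what a row does not reach only later rows make up. A row lasts 1/12 s, in which the tool goes at most 41.7 mm and 7.16 degrees, less where a joint would pass 70% of its speed; a pose out of reach is approached as far as the arm can. A call with a gripper value outside its range is refused whole. The fingers move at their own pace and stop on an object; the grip force is fixed at half the most. Time passes only in rows, so rows that repeat a pose let the fingers close. It gives the time, the measured TCP pose, the force, the opening and the grip force at its end, in the units of the state.
- status.get_obs(): the state, without advancing time (a new reading comes with each control period).
- camera(name): name is "side" or "top"; returns a dict with "color" (420x560x3 uint8, red, green, blue), "fx", "fy", "cx", "cy" (pixels), "view" (4x4, takes a point from world to camera coordinates). Camera axes: x right, y up, looking along -z (the intrinsics and any distortion apply to the point x, -y, -z); pixel columns grow to the right and rows downward; lengths in m; the calibration is good to about 2 mm. A picture is of the moment at which its call begins. There is no depth.
- ctrl.hand_in(): hands the job in; it is judged then, once.
The state is a dict: "time": time; "q": joint angles; "qd": joint speeds; "joint_efforts": joint torques, N m; "ee_pos": TCP position; "ee_rot": TCP orientation; "ft_force": force on the tool from outside, world axes, zero at the start; "moment": the same for the moment, N m; "gripper_width": opening from 0.0 (shut) to 1.0 (fully open); "grasp_force": force on a finger pad.
Only numpy, scipy, OpenCV 4.12 (cv2) and the standard library are available. Lean on these libraries where they do the work, as an engineer would, in place of code of your own. Each camera call takes 0.05 s, during which the arm holds its last target. There are 200 camera calls.

## Working session

There is one attempt and no reset: what is moved stays moved. The work goes in short steps, Python scripts to look and compute and a shell command to move; the robot and the scene stay as the last step left them, time stands still between calls to the robot, and variables do not carry over. Pictures are saved under pics/ and viewed, at most 14 in all, crops included, and the job is handed in when it is done.

```bash
mkdir -p pics
python3 - <<'E'
from workcell import status,camera,ctrl
import cv2,numpy as np
o=status.get_obs();print(o)
for n in("side","top"):
    c=camera(n);cv2.imwrite(f"pics/{n}0.png",c["color"][:,:,::-1]);print(n,{k:v for k,v in c.items() if k!="color"})
E
```

```text
{'time': 0.0, 'q': array([-1.36798825e+00,  2.76617545e-01,  1.50614123e+00, -1.93988425e-06,
        1.36066644e+00, -1.21038913e-01]), 'qd': array([-0.00069886,  0.00090214, -0.00034793,  0.00018025, -0.00012659,
        0.00056595]), 'joint_efforts': array([-1.88782642e-04, -4.16778553e+01, -2.45807004e+01, -1.62004071e-04,
        1.13190670e-02, -2.69476942e-05]), 'ee_pos': array([ 0.18284193, -0.54460777,  0.23042361]), 'ee_rot': array([-9.15475357e-04,  9.86918563e-01,  1.61216969e-01, -3.83989091e-05]), 'ft_force': array([ 0.0564733 , -0.26985354, -0.53804948]), 'moment': array([-0.03367573, -0.00160362, -0.00936404]), 'grasp_force': 0.0, 'gripper_width': 1.0031384931787366}
side {'fx': 449.10492576971444, 'fy': 449.10492576971444, 'cx': 285.5724747941146, 'cy': 209.37416383764722, 'view': array([[-0.8182573 , -0.574543  , -0.01885015,  0.40347547],
       [ 0.30005709, -0.45484796,  0.83849811, -0.25833281],
       [-0.49032717,  0.68045108,  0.54457836, -0.72227559],
       [ 0.        ,  0.        ,  0.        ,  1.        ]])}
top {'fx': 413.60212425809755, 'fy': 413.60212425809755, 'cx': 268.6091167893144, 'cy': 206.96218979787145, 'view': array([[ 0.00742547, -0.99995044,  0.00663211, -0.1007754 ],
       [ 0.99882644,  0.00773423,  0.0478113 , -0.53821306],
       [-0.04786023,  0.0062693 ,  0.99883437, -1.26945773],
       [ 0.        ,  0.        ,  0.        ,  1.        ]])}
```

View pics/top0.png

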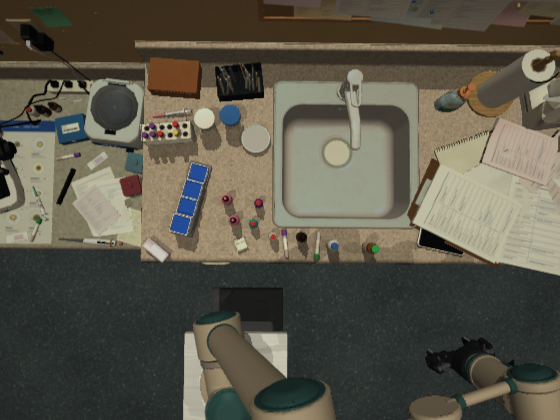

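View pics/side0.png

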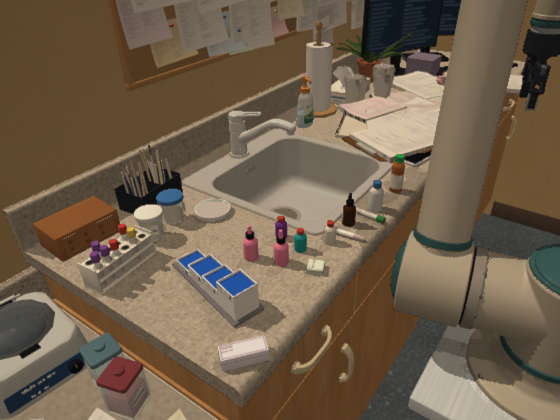

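Run:
```python
import cv2,numpy as np
t=cv2.imread("pics/top0.png")[155:265,150:390];s=cv2.imread("pics/side0.png")[150:330,165:425]
a=cv2.resize(t,None,fx=3.3,fy=3.3,interpolation=cv2.INTER_CUBIC);b=cv2.resize(s,None,fx=3,fy=3,interpolation=cv2.INTER_CUBIC)
cv2.imwrite("pics/tc.png",a);cv2.imwrite("pics/sc.png",b)
```

```text
(no output)
```

View pics/tc.png

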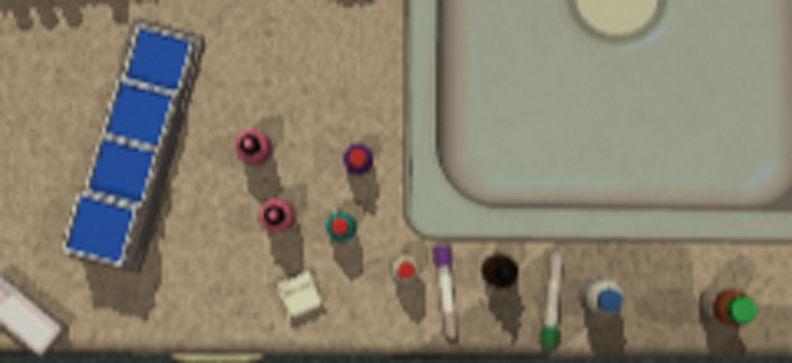

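View pics/sc.png

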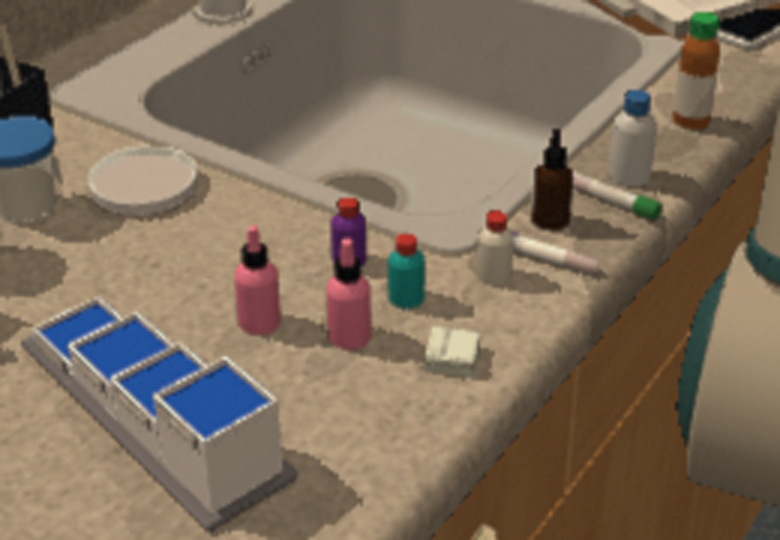

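Top view: the red caps are at (273,237) white = oil_b, (259,203) purple (no) and (253,224) turquoise (no). The dropper shapes are at (301,237) amber/black = dropper, and (227,199) and (233,220) pink (no). Saline is at (335,246), the tall bottle at (375,249). The rack's high end is at the bottom of the picture (180,224), the low end at the top (199,172). The crops confirm these choices.

```bash
cat > h.py <<'E'
import cv2,numpy as np
from scipy.optimize import least_squares
from workcell import status,camera
def proj(c,P):
    p=(c["view"][:3,:3]@np.atleast_2d(P).T).T+c["view"][:3,3]
    return np.c_[c["fx"]*p[:,0]/-p[:,2]+c["cx"],c["fy"]*-p[:,1]/-p[:,2]+c["cy"]]
def blob(c,f,roi):
    x0,y0,x1,y1=roi;im=c["color"][y0:y1,x0:x1].astype(int)
    m=f(im[...,0],im[...,1],im[...,2]).astype(np.uint8)
    n,l,s,ce=cv2.connectedComponentsWithStats(m,connectivity=4)
    i=1+np.argsort(-s[1:,4])
    return [(s[k,4],ce[k]+[x0,y0]) for k in i[:4]]
E
cat > loc.py <<'E'
from h import *
t,s=camera("top"),camera("side")
red=lambda r,g,b:(r>1.8*g)&(r>1.8*b)&(r>90)
green=lambda r,g,b:(g>1.5*r)&(g>1.3*b)&(g>60)
blue=lambda r,g,b:(b>1.5*r)&(b>1.15*g)&(b>70)
dark=lambda r,g,b:(r<62)&(g<40)&(b<40)
black=lambda r,g,b:(r<45)&(g<45)&(b<45)
J={"tall":(green,(362,238,385,260),(385,145,412,170),.097),"saline":(blue,(324,235,346,256),(365,175,390,192),.072),
"oil":(red,(265,228,282,246),(320,215,340,230),.0505),"dropper":(black,(292,228,311,247),(340,190,360,209),.068)}
for n,(f,a,b,z) in J.items():
    A,B=blob(t,f,a),blob(s,f,b)
    print(n,[(int(k),v.round(1)) for k,v in A[:2]],[(int(k),v.round(1)) for k,v in B[:2]])
    u,v=A[0][1],B[0][1]
    g=lambda p:np.r_[proj(t,[p[0],p[1],p[2]])[0]-u,proj(s,[p[0],p[1],p[2]])[0]-v,(p[2]-z)/.001]
    r=least_squares(g,[.45,-.2,z]);print("  pos",r.x.round(4),"res",r.fun.round(1))
    for w,c,q in((0,t,u),(1,s,v)):
        r=least_squares(lambda p:proj(c,[p[0],p[1],z])[0]-q,[.45,-.2]);print("   ",r.x.round(4))
A=sorted(blob(t,blue,(165,155,215,240)),key=lambda k:k[1][1]);B=sorted(blob(s,blue,(170,245,262,305)),key=lambda k:k[1][0])
print([(int(k),v.round(1)) for k,v in A],[(int(k),v.round(1)) for k,v in B])
h=[.014,.033,.040,.063];d=np.array([-1.5,-.5,.5,1.5])*.055
P=lambda p:np.c_[p[0]+d*np.cos(p[2]),p[1]+d*np.sin(p[2]),h]
uu=np.array([v for _,v in A]);vv=np.array([v for _,v in B])
for nm,wt in(("both",(1,1)),("top",(1,0))):
    r=least_squares(lambda p:np.r_[wt[0]*(proj(t,P(p))-uu).ravel(),wt[1]*(proj(s,P(p))-vv).ravel()],[.55,.1,2.8])
    print(nm,r.x.round(4),r.fun.round(1));print(P(r.x).round(4))
E
python3 loc.py
```

```text
tall [(52, array([374.6, 248.5]))] [(73, array([399.2, 157.9]))]
  pos [ 0.4179 -0.4031  0.097 ] res [-0.1 -0.2  0.2  0.   0. ]
    [ 0.4172 -0.4034]
    [ 0.4184 -0.4028]
saline [(32, array([334.5, 245.5]))] [(37, array([376.4, 182.7]))]
  pos [ 0.4258 -0.292   0.0723] res [ 0.2 -0.7  0.4  0.8  0.3]
    [ 0.4239 -0.2915]
    [ 0.4284 -0.2953]
oil [(18, array([272.8, 236.5]))] [(35, array([330. , 222.6]))]
  pos [ 0.4496 -0.1106  0.0507] res [ 0.3 -0.4  0.1  0.6  0.2]
    [ 0.4485 -0.1096]
    [ 0.4511 -0.1128]
dropper [(75, array([301.2, 237. ]))] [(69, array([350. , 202.5]))]
  pos [ 0.4455 -0.1916  0.0675] res [-0.6  0.8 -0.3 -1.4 -0.5]
    [ 0.448  -0.1934]
    [ 0.4417 -0.1859]
[(238, array([197.6, 172.6])), (245, array([191.7, 189.1])), (248, array([186.5, 206.4])), (261, array([179.9, 223.9]))] [(174, array([190.1, 258.8])), (301, array([205.2, 265.7])), (222, array([217.4, 275.7])), (436, array([236.4, 283.2]))]
both [0.5678 0.1444 2.8981] [ 0.2 -1.2  0.4 -1.2  0.5 -1.2  0.9 -1.2  1.4  2.2 -0.6  0.9  2.2  1.9
 -1.  -0.1]
[[0.6478 0.1245 0.014 ]
 [0.5944 0.1378 0.033 ]
 [0.5411 0.151  0.04  ]
 [0.4877 0.1643 0.063 ]]
top [0.5641 0.1458 2.8858] [ 0.   0.  -0.   0.1 -0.1 -0.   0.1 -0.1  0.   0.   0.   0.   0.   0.
 -0.   0. ]
[[0.6439 0.1249 0.014 ]
 [0.5907 0.1389 0.033 ]
 [0.5375 0.1528 0.04  ]
 [0.4843 0.1667 0.063 ]]
```

```bash
cat > go.py <<'E'
# usage: go.py x y z [closing angle deg]: shift/turn in current tool axes to TCP targets, tool down
import sys,numpy as np
from scipy.spatial.transform import Rotation as R
from workcell import status
o=status.get_obs();w,x,y,z=o["ee_rot"];C=R.from_quat([x,y,z,w])
a=np.radians(float(sys.argv[4]) if len(sys.argv)>4 else 75.4)
Y=np.array([np.cos(a),np.sin(a),0]);Z=np.array([0,0,-1.])
if Y@C.as_matrix()[:,1]<0:Y=-Y
G=R.from_matrix(np.c_[np.cross(Y,Z),Y,Z])
print("slide",C.inv().apply(np.array(sys.argv[1:4],float)-o["ee_pos"]).round(4),"rot",(C.inv()*G).as_rotvec().round(3),"t",round(o["time"],2),"w",o["gripper_width"].round(3),"gf",round(float(o["grasp_force"]),1),"f",o["ft_force"].round(1),"p",o["ee_pos"].round(4))
E
python3 go.py .4177 -.4032 .16
```

```text
Traceback (most recent call last):
  File "go.py", line 10, in <module>
    print("slide",C.inv().apply(np.array(sys.argv[1:4],float)-o["ee_pos"]).round(4),"rot",(C.inv()*G).as_rotvec().round(3),"t",round(o["time"],2),"w",o["gripper_width"].round(3),"gf",round(float(o["grasp_force"]),1),"f",o["ft_force"].round(1),"p",o["ee_pos"].round(4))
                                                                                                                                                      ^^^^^^^^^^^^^^^^^^^^^^^^
AttributeError: 'float' object has no attribute 'round'
```

```bash
sed -i 's/o\["gripper_width"\].round(3)/round(float(o["gripper_width"]),3)/' go.py; python3 go.py .4177 -.4032 .16
```

```text
slide [ 0.2677 -0.0595  0.0709] rot [-0.001  0.     0.579] t 0.2 w 0.998 gf 0.0 f [-0.1  0.5  0.4] p [ 0.1829 -0.5448  0.2308]
```

```bash
python3 -m handwheel '{"moves":[{"gripper":0.07,"slide":[0.04,-0.009,0],"delta_rot":[0,0,0.12]},{"gripper":0.07,"slide":[0.08,-0.018,0],"delta_rot":[0,0,0.24]},{"gripper":0.07,"slide":[0.12,-0.027,0],"delta_rot":[0,0,0.36]},{"gripper":0.07,"slide":[0.16,-0.036,0],"delta_rot":[0,0,0.48]},{"gripper":0.07,"slide":[0.2,-0.045,0],"delta_rot":[0,0,0.579]}]}'; python3 go.py .4177 -.4032 .16
```

```text
time: 0.62
ee_pos: [0.3511, -0.4429, 0.2312]
ee_rot: [0.0, 0.992, -0.128, -0.0]
ft_force: [0.7, 0.3, 0.7]
gripper_width: 0.817
grasp_force: 0.0
slide [ 0.0543 -0.0553  0.0712] rot [ 0.     0.    -0.002] t 0.62 w 0.817 gf 0.0 f [0.7 0.3 0.7] p [ 0.3511 -0.4429  0.2312]
```

```bash
python3 -m handwheel '{"moves":[{"gripper":0.07,"slide":[0.027,-0.028,0.02],"delta_rot":[0,0,0]},{"gripper":0.07,"slide":[0.054,-0.055,0.04],"delta_rot":[0,0,0]},{"gripper":0.07,"slide":[0.054,-0.055,0.07],"delta_rot":[0,0,0]},{"gripper":0.07,"slide":[0.054,-0.055,0.07],"delta_rot":[0,0,0]},{"gripper":0.07,"slide":[0.054,-0.055,0.07],"delta_rot":[0,0,0]}]}'; python3 go.py .4177 -.4032 .038
python3 - <<'E'
from h import *
c=camera("side")["color"];cv2.imwrite("pics/s1.png",cv2.resize(c[90:240,300:500,::-1],None,fx=3,fy=3))
E
```

```text
time: 1.03
ee_pos: [0.4153, -0.4027, 0.1599]
ee_rot: [-0.001, 0.992, -0.124, -0.002]
ft_force: [0.4, -0.3, 0.0]
gripper_width: 0.819
grasp_force: 0.0
slide [0.003  0.0002 0.1218] rot [-0.002  0.004  0.006] t 1.03 w 0.819 gf 0.0 f [ 0.4 -0.3  0. ] p [ 0.4153 -0.4027  0.1599]
```

View pics/s1.png

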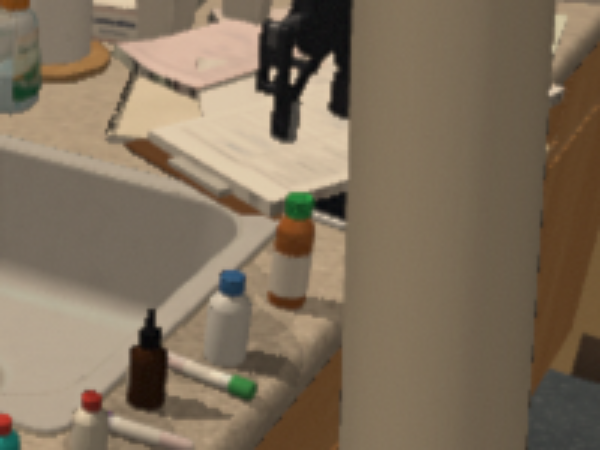

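The gripper hangs above the tall bottle (cap at crop (300,205), fingers at (285,130) and (342,100)). It is lined up, so I go down.

```bash
python3 -m handwheel '{"moves":[{"gripper":0.07,"slide":[0.002,0,0.03],"delta_rot":[0,0,0]},{"gripper":0.07,"slide":[0.002,0,0.06],"delta_rot":[0,0,0]},{"gripper":0.07,"slide":[0.002,0,0.09],"delta_rot":[0,0,0]},{"gripper":0.07,"slide":[0.002,0,0.122],"delta_rot":[0,0,0]},{"gripper":0.07,"slide":[0.002,0,0.122],"delta_rot":[0,0,0]}]}'; python3 -m handwheel '{"moves":[{"gripper":0.0,"slide":[0,0,0],"delta_rot":[0,0,0]},{"gripper":0.0,"slide":[0,0,0],"delta_rot":[0,0,0]},{"gripper":0.0,"slide":[0,0,0],"delta_rot":[0,0,0]},{"gripper":0.0,"slide":[0,0,0],"delta_rot":[0,0,0]},{"gripper":0.0,"slide":[0,0,0],"delta_rot":[0,0,0]}]}'; python3 go.py .4177 -.4032 .038
```

```text
time: 1.5
ee_pos: [0.4149, -0.4034, 0.036]
ee_rot: [-0.003, 0.992, -0.126, -0.003]
ft_force: [-1.8, 1.7, 0.5]
gripper_width: 0.82
grasp_force: 0.0
time: 1.92
ee_pos: [0.4193, -0.4066, 0.0424]
ee_rot: [0.002, 0.992, -0.125, 0.002]
ft_force: [0.1, 0.1, 6.9]
gripper_width: 0.369
grasp_force: 59.1
slide [-0.0024 -0.0029  0.0044] rot [ 0.004 -0.005  0.005] t 1.92 w 0.369 gf 59.1 f [0.1 0.1 6.9] p [ 0.4193 -0.4066  0.0424]
```

```bash
python3 -m handwheel '{"moves":[{"gripper":0.0,"slide":[0,0,-0.02],"delta_rot":[0,0,0]},{"gripper":0.0,"slide":[0,0,-0.05],"delta_rot":[0,0,0]},{"gripper":0.0,"slide":[0,0,-0.08],"delta_rot":[0,0,0]},{"gripper":0.0,"slide":[0,0,-0.11],"delta_rot":[0,0,0]},{"gripper":0.0,"slide":[0,0,-0.14],"delta_rot":[0,0,0]}]}'; python3 -m handwheel '{"moves":[{"gripper":0.0,"slide":[0,0,0],"delta_rot":[0,0,0]},{"gripper":0.0,"slide":[0,0,0],"delta_rot":[0,0,0]}]}'; python3 go.py .6439 .1249 .17
```

```text
time: 2.33
ee_pos: [0.418, -0.4043, 0.182]
ee_rot: [0.001, 0.992, -0.125, 0.001]
ft_force: [0.5, -0.7, -1.5]
gripper_width: 0.369
grasp_force: 59.8
time: 2.5
ee_pos: [0.419, -0.4055, 0.1825]
ee_rot: [0.002, 0.992, -0.125, 0.002]
ft_force: [0.1, 0.4, -1.4]
gripper_width: 0.365
grasp_force: 59.8
slide [ 0.0865 -0.5697  0.0107] rot [ 0.004 -0.005  0.005] t 2.5 w 0.365 gf 59.8 f [ 0.1  0.4 -1.4] p [ 0.419  -0.4055  0.1825]
```

```bash
python3 -m handwheel '{"moves":[{"gripper":0.0,"slide":[0.005,-0.03,0],"delta_rot":[0,0,0]},{"gripper":0.0,"slide":[0.011,-0.07,0],"delta_rot":[0,0,0]},{"gripper":0.0,"slide":[0.017,-0.11,0],"delta_rot":[0,0,0]},{"gripper":0.0,"slide":[0.023,-0.15,0],"delta_rot":[0,0,0]},{"gripper":0.0,"slide":[0.029,-0.19,0],"delta_rot":[0,0,0]}]}';python3 -m handwheel '{"moves":[{"gripper":0.0,"slide":[0.006,-0.04,0],"delta_rot":[0,0,0]},{"gripper":0.0,"slide":[0.012,-0.08,0],"delta_rot":[0,0,0]},{"gripper":0.0,"slide":[0.018,-0.12,0],"delta_rot":[0,0,0]},{"gripper":0.0,"slide":[0.024,-0.16,0],"delta_rot":[0,0,0]},{"gripper":0.0,"slide":[0.030,-0.2,0],"delta_rot":[0,0,0]}]}'; python3 go.py .6439 .1249 .17
```

```text
time: 2.92
ee_pos: [0.4925, -0.2254, 0.178]
ee_rot: [-0.001, 0.992, -0.125, -0.001]
ft_force: [0.6, 0.3, -0.9]
gripper_width: 0.374
grasp_force: 59.8
time: 3.33
ee_pos: [0.5711, -0.039, 0.178]
ee_rot: [0.0, 0.992, -0.125, -0.001]
ft_force: [0.5, -0.5, -1.2]
gripper_width: 0.368
grasp_force: 59.8
slide [ 0.03   -0.1768  0.0078] rot [0.    0.003 0.005] t 3.33 w 0.368 gf 59.8 f [ 0.5 -0.5 -1.2] p [ 0.5711 -0.039   0.178 ]
```

```bash
python3 -m handwheel '{"moves":[{"gripper":0.0,"slide":[0.007,-0.04,0],"delta_rot":[0,0,0]},{"gripper":0.0,"slide":[0.014,-0.08,0],"delta_rot":[0,0,0]},{"gripper":0.0,"slide":[0.021,-0.12,0],"delta_rot":[0,0,0]},{"gripper":0.0,"slide":[0.028,-0.155,0],"delta_rot":[0,0,0]},{"gripper":0.0,"slide":[0.030,-0.175,0],"delta_rot":[0,0,0.005]}]}';python3 -m handwheel '{"moves":[{"gripper":0.0,"slide":[0,0,0],"delta_rot":[0,0,0]},{"gripper":0.0,"slide":[0,0,0],"delta_rot":[0,0,0]},{"gripper":0.0,"slide":[0,0,0],"delta_rot":[0,0,0]}]}'; python3 go.py .6439 .1249 .06
```

```text
time: 3.75
ee_pos: [0.6448, 0.125, 0.1774]
ee_rot: [-0.001, 0.992, -0.126, -0.001]
ft_force: [0.9, -0.2, -1.7]
gripper_width: 0.369
grasp_force: 59.9
time: 4.0
ee_pos: [0.6431, 0.1203, 0.178]
ee_rot: [0.001, 0.992, -0.127, -0.001]
ft_force: [-0.3, -0.9, -1.3]
gripper_width: 0.368
grasp_force: 59.9
slide [-1.00e-04 -4.90e-03  1.18e-01] rot [ 0.002  0.003 -0.   ] t 4.0 w 0.368 gf 59.9 f [-0.3 -0.9 -1.3] p [0.6431 0.1203 0.178 ]
```

```bash
python3 -m handwheel '{"moves":[{"gripper":0.0,"slide":[0,-0.002,0.03],"delta_rot":[0,0,0]},{"gripper":0.0,"slide":[0,-0.002,0.06],"delta_rot":[0,0,0]},{"gripper":0.0,"slide":[0,-0.002,0.09],"delta_rot":[0,0,0]},{"gripper":0.0,"slide":[0,-0.002,0.105],"delta_rot":[0,0,0]},{"gripper":0.0,"slide":[0,-0.002,0.11],"delta_rot":[0,0,0]}]}';python3 -m handwheel '{"moves":[{"gripper":0.0,"slide":[0,0,0],"delta_rot":[0,0,0]},{"gripper":0.0,"slide":[0,0,0],"delta_rot":[0,0,0]}]}'; python3 go.py .6439 .1249 .052;python3 go.py .6439 .1249 .052;  python3 - <<'E'
from h import *
a=camera("side")["color"][200:330,120:300,::-1];b=camera("top")["color"][140:250,150:270,::-1]
cv2.imwrite("pics/p1.png",np.hstack([cv2.resize(a,(450,325)),cv2.resize(b,(350,325))]))
E
```

```text
time: 4.42
ee_pos: [0.6415, 0.1207, 0.0656]
ee_rot: [0.001, 0.992, -0.128, -0.004]
ft_force: [-0.6, -0.8, -0.8]
gripper_width: 0.372
grasp_force: 59.8
time: 4.58
ee_pos: [0.6453, 0.1218, 0.0701]
ee_rot: [0.0, 0.992, -0.128, 0.001]
ft_force: [0.1, -0.9, -0.2]
gripper_width: 0.369
grasp_force: 59.9
slide [-0.0021 -0.0026  0.0181] rot [-0.    -0.001 -0.002] t 4.58 w 0.369 gf 59.9 f [ 0.1 -0.9 -0.2] p [0.6453 0.1218 0.0701]
slide [-0.0021 -0.0026  0.0181] rot [-0.    -0.001 -0.002] t 4.58 w 0.369 gf 59.9 f [ 0.1 -0.9 -0.2] p [0.6453 0.1218 0.0701]
```

View pics/p1.png

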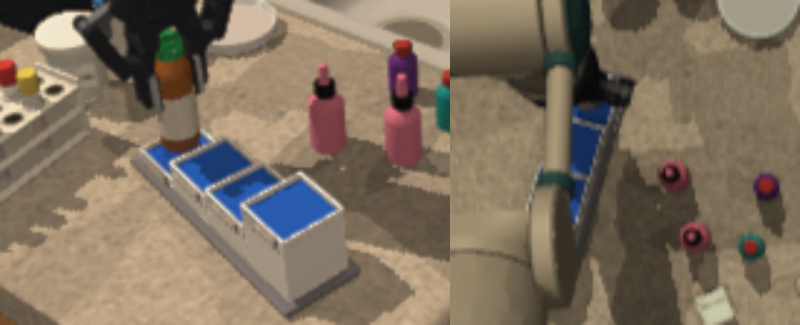

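The amber bottle hangs just over the lowest pocket (left half, base at (180,145)) and stays inside it. Now I lower it gently.

```bash
python3 -m handwheel '{"moves":[{"gripper":0.0,"slide":[0,-0.002,0.004],"delta_rot":[0,0,0]},{"gripper":0.0,"slide":[0,-0.002,0.008],"delta_rot":[0,0,0]},{"gripper":0.0,"slide":[0,-0.002,0.011],"delta_rot":[0,0,0]},{"gripper":0.0,"slide":[0,-0.002,0.013],"delta_rot":[0,0,0]},{"gripper":0.0,"slide":[0,-0.002,0.013],"delta_rot":[0,0,0]}]}';python3 -m handwheel '{"moves":[{"gripper":0.0,"slide":[0,0,0.001],"delta_rot":[0,0,0]},{"gripper":0.0,"slide":[0,0,0.002],"delta_rot":[0,0,0]},{"gripper":0.0,"slide":[0,0,0.002],"delta_rot":[0,0,0]}]}'
```

```text
time: 5.1
ee_pos: [0.6453, 0.1249, 0.0566]
ee_rot: [0.0, 0.992, -0.127, 0.0]
ft_force: [-1.0, 0.6, 2.1]
gripper_width: 0.372
grasp_force: 60.0
time: 5.35
ee_pos: [0.6456, 0.1249, 0.0564]
ee_rot: [-0.0, 0.992, -0.127, 0.001]
ft_force: [-2.3, -0.1, 10.3]
gripper_width: 0.367
grasp_force: 60.7
```

```bash
python3 -m handwheel '{"moves":[{"gripper":0.04,"slide":[0,0,0],"delta_rot":[0,0,0]},{"gripper":0.045,"slide":[0,0,0],"delta_rot":[0,0,0]},{"gripper":0.06,"slide":[0,0,0],"delta_rot":[0,0,0]},{"gripper":0.07,"slide":[0,0,0],"delta_rot":[0,0,0]},{"gripper":0.07,"slide":[0,0,0],"delta_rot":[0,0,0]}]}';python3 -m handwheel '{"moves":[{"gripper":0.07,"slide":[0,0,-0.02],"delta_rot":[0,0,0]},{"gripper":0.07,"slide":[0,0,-0.05],"delta_rot":[0,0,0]},{"gripper":0.07,"slide":[0,0,-0.085],"delta_rot":[0,0,0]},{"gripper":0.07,"slide":[0,0,-0.12],"delta_rot":[0,0,0]},{"gripper":0.07,"slide":[0,0,-0.13],"delta_rot":[0,0,0]}]}'; python3 go.py .446 -.192 .17
```

```text
time: 5.77
ee_pos: [0.6451, 0.1247, 0.0539]
ee_rot: [0.0, 0.992, -0.127, -0.0]
ft_force: [-0.8, 0.2, 0.4]
gripper_width: 0.823
grasp_force: 0.0
time: 6.18
ee_pos: [0.6482, 0.125, 0.1903]
ee_rot: [-0.001, 0.992, -0.127, 0.005]
ft_force: [0.5, 0.5, 1.4]
gripper_width: 0.82
grasp_force: 0.0
slide [-0.1158  0.3579  0.0181] rot [-0.003 -0.009 -0.001] t 6.18 w 0.82 gf 0.0 f [0.5 0.5 1.4] p [0.6482 0.125  0.1903]
```

```bash
python3 -m handwheel '{"moves":[{"gripper":0.058,"slide":[-0.012,0.037,0],"delta_rot":[0,0,0]},{"gripper":0.058,"slide":[-0.024,0.074,0],"delta_rot":[0,0,0]},{"gripper":0.058,"slide":[-0.036,0.111,0],"delta_rot":[0,0,0]},{"gripper":0.058,"slide":[-0.048,0.148,0],"delta_rot":[0,0,0]},{"gripper":0.058,"slide":[-0.06,0.185,0],"delta_rot":[0,0,0]}]}';python3 -m handwheel '{"moves":[{"gripper":0.058,"slide":[-0.012,0.037,0],"delta_rot":[0,0,0]},{"gripper":0.058,"slide":[-0.024,0.074,0],"delta_rot":[0,0,0]},{"gripper":0.058,"slide":[-0.036,0.111,0.005],"delta_rot":[0,0,0]},{"gripper":0.058,"slide":[-0.048,0.148,0.01],"delta_rot":[0,0,0]},{"gripper":0.058,"slide":[-0.054,0.172,0.015],"delta_rot":[0,0,0]}]}';python3 -m handwheel '{"moves":[{"gripper":0.058,"slide":[0,0,0],"delta_rot":[0,0,0]},{"gripper":0.058,"slide":[0,0,0],"delta_rot":[0,0,0]},{"gripper":0.058,"slide":[0,0,0],"delta_rot":[0,0,0]}]}'; python3 go.py .446 -.192 .022
```

```text
time: 6.6
ee_pos: [0.5391, -0.0402, 0.1838]
ee_rot: [0.0, 0.992, -0.127, -0.0]
ft_force: [0.2, -0.2, -0.7]
gripper_width: 0.68
grasp_force: 0.0
time: 7.02
ee_pos: [0.4423, -0.194, 0.1689]
ee_rot: [0.001, 0.992, -0.128, -0.001]
ft_force: [1.1, 0.3, -0.3]
gripper_width: 0.686
grasp_force: 0.0
time: 7.27
ee_pos: [0.445, -0.1915, 0.1691]
ee_rot: [-0.0, 0.992, -0.128, 0.0]
ft_force: [1.0, 0.1, -0.1]
gripper_width: 0.678
grasp_force: 0.0
slide [0.0011 0.0003 0.1471] rot [-0.001  0.    -0.001] t 7.27 w 0.678 gf 0.0 f [ 1.   0.1 -0.1] p [ 0.445  -0.1915  0.1691]
```

Run:
```python
from h import *
a=camera("side")["color"][130:260,280:460,::-1];b=camera("top")["color"][140:260,150:280,::-1]
cv2.imwrite("pics/p2.png",np.hstack([cv2.resize(a,(450,325)),cv2.resize(b,(350,325))]))
```

```text
(no output)
```

View pics/p2.png

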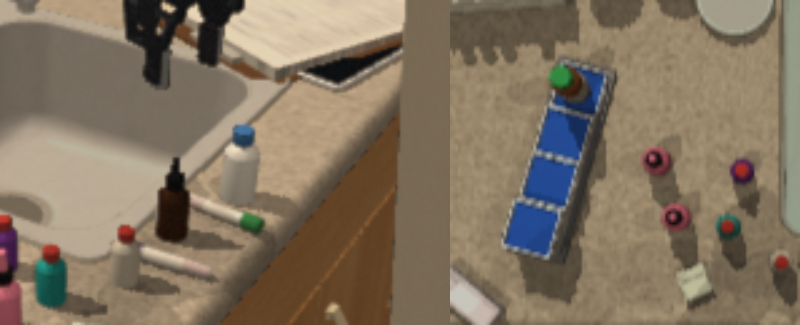

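Run:
```python
from h import *
c=camera("side");q=lambda u,v:np.array([280+u/2.5,130+v/2.5])
print(proj(c,[.445,-.1915,.169]))
for n,z,p in(("drop teat",.085,q(175,160)),("drop base",0,q(173,237)),("sal top",.078,q(244,128)),("sal base",0,q(238,200)),("oil top",.055,q(126,230)),("oil base",0,q(125,286))):
    # base: front edge of the visible ellipse, shift by radius handled roughly
    print(n,least_squares(lambda x:proj(c,[x[0],x[1],z])[0]-p,[.45,-.2]).x.round(4))
```

```text
[[352.65312863 161.65189042]]
drop teat [ 0.4471 -0.1936]
drop base [ 0.4438 -0.1942]
sal top [ 0.4251 -0.2938]
sal base [ 0.4206 -0.2871]
oil top [ 0.4485 -0.1097]
oil base [ 0.4431 -0.1026]
```

The tall bottle stands in the low pocket (right half, green cap at (563,77)). The dropper estimate agrees with the first one, so I go down over it.

```bash
python3 -m handwheel '{"moves":[{"gripper":0.058,"slide":[0.001,0.001,0.035],"delta_rot":[0,0,0]},{"gripper":0.058,"slide":[0.001,0.001,0.07],"delta_rot":[0,0,0]},{"gripper":0.058,"slide":[0.001,0.001,0.105],"delta_rot":[0,0,0]},{"gripper":0.058,"slide":[0.001,0.001,0.135],"delta_rot":[0,0,0]},{"gripper":0.058,"slide":[0.001,0.001,0.148],"delta_rot":[0,0,0]}]}'; python3 -m handwheel '{"moves":[{"gripper":0.058,"slide":[0,0,0],"delta_rot":[0,0,0]},{"gripper":0.058,"slide":[0,0,0],"delta_rot":[0,0,0]},{"gripper":0.045,"slide":[0,0,0],"delta_rot":[0,0,0]},{"gripper":0.037,"slide":[0,0,0],"delta_rot":[0,0,0]},{"gripper":0.03,"slide":[0,0,0],"delta_rot":[0,0,0]}]}'; python3 -m handwheel '{"moves":[{"gripper":0.0,"slide":[0,0,0],"delta_rot":[0,0,0]},{"gripper":0.0,"slide":[0,0,0],"delta_rot":[0,0,0]},{"gripper":0.0,"slide":[0,0,0],"delta_rot":[0,0,0]}]}'
```

```text
time: 7.83
ee_pos: [0.4439, -0.1908, 0.018]
ee_rot: [-0.001, 0.992, -0.126, -0.003]
ft_force: [-0.5, -0.2, 1.3]
gripper_width: 0.685
grasp_force: 0.0
time: 8.25
ee_pos: [0.4468, -0.1936, 0.0228]
ee_rot: [0.001, 0.992, -0.127, 0.002]
ft_force: [0.0, 1.7, 4.2]
gripper_width: 0.357
grasp_force: 19.6
time: 8.5
ee_pos: [0.4468, -0.1937, 0.023]
ee_rot: [0.001, 0.992, -0.128, 0.002]
ft_force: [0.6, 2.1, 5.3]
gripper_width: 0.343
grasp_force: 58.9
```

```bash
python3 -m handwheel '{"moves":[{"gripper":0.0,"slide":[0,0,-0.02],"delta_rot":[0,0,0]},{"gripper":0.0,"slide":[0,0,-0.05],"delta_rot":[0,0,0]},{"gripper":0.0,"slide":[0,0,-0.085],"delta_rot":[0,0,0]},{"gripper":0.0,"slide":[0,0,-0.12],"delta_rot":[0,0,0]},{"gripper":0.0,"slide":[0,0,-0.15],"delta_rot":[0,0,0]}]}';python3 -m handwheel '{"moves":[{"gripper":0.0,"slide":[0,0,0],"delta_rot":[0,0,0]},{"gripper":0.0,"slide":[0,0,0],"delta_rot":[0,0,0]},{"gripper":0.0,"slide":[0,0,0],"delta_rot":[0,0,0]}]}'; python3 go.py .5907 .1389 .17
```

```text
time: 8.92
ee_pos: [0.4457, -0.1932, 0.1742]
ee_rot: [0.001, 0.992, -0.127, 0.001]
ft_force: [0.7, -0.5, 0.0]
gripper_width: 0.343
grasp_force: 59.2
time: 9.17
ee_pos: [0.4448, -0.1927, 0.171]
ee_rot: [-0.0, 0.992, -0.127, -0.0]
ft_force: [-1.0, 0.9, -1.2]
gripper_width: 0.348
grasp_force: 59.2
slide [ 0.0574 -0.3577  0.001 ] rot [-0.     0.001 -0.001] t 9.17 w 0.348 gf 59.2 f [-1.   0.9 -1.2] p [ 0.4448 -0.1927  0.171 ]
```

```bash
python3 -m handwheel '{"moves":[{"gripper":0.0,"slide":[0.005,-0.03,0],"delta_rot":[0,0,0]},{"gripper":0.0,"slide":[0.011,-0.068,0],"delta_rot":[0,0,0]},{"gripper":0.0,"slide":[0.017,-0.106,0],"delta_rot":[0,0,0]},{"gripper":0.0,"slide":[0.023,-0.144,0],"delta_rot":[0,0,0]},{"gripper":0.0,"slide":[0.029,-0.182,0],"delta_rot":[0,0,0]}]}';python3 -m handwheel '{"moves":[{"gripper":0.0,"slide":[0.006,-0.038,0],"delta_rot":[0,0,0]},{"gripper":0.0,"slide":[0.012,-0.076,0],"delta_rot":[0,0,0]},{"gripper":0.0,"slide":[0.018,-0.114,0],"delta_rot":[0,0,0]},{"gripper":0.0,"slide":[0.024,-0.15,0],"delta_rot":[0,0,0]},{"gripper":0.0,"slide":[0.028,-0.175,0],"delta_rot":[0,0,0]}]}';python3 -m handwheel '{"moves":[{"gripper":0.0,"slide":[0,0,0],"delta_rot":[0,0,0]},{"gripper":0.0,"slide":[0,0,0],"delta_rot":[0,0,0]},{"gripper":0.0,"slide":[0,0,0],"delta_rot":[0,0,0]}]}';  python3 go.py .5907 .1389 .055
```

```text
time: 9.58
ee_pos: [0.5185, -0.0226, 0.1692]
ee_rot: [-0.0, 0.992, -0.128, -0.002]
ft_force: [-0.0, 0.1, -0.8]
gripper_width: 0.344
grasp_force: 59.4
time: 10.0
ee_pos: [0.5906, 0.1411, 0.1687]
ee_rot: [-0.0, 0.992, -0.127, -0.002]
ft_force: [0.4, -0.7, 0.5]
gripper_width: 0.345
grasp_force: 59.4
time: 10.25
ee_pos: [0.5894, 0.1374, 0.1693]
ee_rot: [0.001, 0.992, -0.127, -0.002]
ft_force: [0.7, -0.5, -0.9]
gripper_width: 0.345
grasp_force: 59.5
slide [ 0.0013 -0.0021  0.1143] rot [ 0.002  0.004 -0.   ] t 10.25 w 0.345 gf 59.5 f [ 0.7 -0.5 -0.9] p [0.5894 0.1374 0.1693]
```

```bash
python3 -m handwheel '{"moves":[{"gripper":0.0,"slide":[0.001,-0.001,0.03],"delta_rot":[0,0,0]},{"gripper":0.0,"slide":[0.001,-0.001,0.06],"delta_rot":[0,0,0]},{"gripper":0.0,"slide":[0.001,-0.001,0.085],"delta_rot":[0,0,0]},{"gripper":0.0,"slide":[0.001,-0.001,0.1],"delta_rot":[0,0,0]},{"gripper":0.0,"slide":[0.001,-0.001,0.1],"delta_rot":[0,0,0]}]}';python3 -m handwheel '{"moves":[{"gripper":0.0,"slide":[0,0,0],"delta_rot":[0,0,0]},{"gripper":0.0,"slide":[0,0,0.003],"delta_rot":[0,0,0]},{"gripper":0.0,"slide":[0,0,0.006],"delta_rot":[0,0,0]},{"gripper":0.0,"slide":[0,0,0.008],"delta_rot":[0,0,0]},{"gripper":0.0,"slide":[0,0,0.01],"delta_rot":[0,0,0]}]}'; python3 -m handwheel '{"moves":[{"gripper":0.0,"slide":[0,0,0.001],"delta_rot":[0,0,0]},{"gripper":0.0,"slide":[0,0,0.002],"delta_rot":[0,0,0]},{"gripper":0.0,"slide":[0,0,0.002],"delta_rot":[0,0,0]}]}'; python3 go.py .5907 .1389 .056
```

```text
time: 10.67
ee_pos: [0.588, 0.1365, 0.0671]
ee_rot: [0.001, 0.992, -0.128, -0.005]
ft_force: [-0.3, -0.3, -0.7]
gripper_width: 0.345
grasp_force: 59.4
time: 11.08
ee_pos: [0.5926, 0.1386, 0.062]
ee_rot: [-0.0, 0.992, -0.127, 0.001]
ft_force: [-0.0, -0.5, -0.2]
gripper_width: 0.343
grasp_force: 59.4
time: 11.33
ee_pos: [0.592, 0.1387, 0.0592]
ee_rot: [0.0, 0.992, -0.127, -0.0]
ft_force: [0.4, -0.4, -1.2]
gripper_width: 0.347
grasp_force: 59.4
slide [-0.0013  0.0001  0.0032] rot [ 0.  0. -0.] t 11.33 w 0.347 gf 59.4 f [ 0.4 -0.4 -1.2] p [0.592  0.1387 0.0592]
```

```bash
python3 -m handwheel '{"moves":[{"gripper":0.0,"slide":[0,0,0.001],"delta_rot":[0,0,0]},{"gripper":0.0,"slide":[0,0,0.002],"delta_rot":[0,0,0]},{"gripper":0.0,"slide":[0,0,0.003],"delta_rot":[0,0,0]},{"gripper":0.0,"slide":[0,0,0.003],"delta_rot":[0,0,0]}]}'; python3 -m handwheel '{"moves":[{"gripper":0.0,"slide":[0,0,0.001],"delta_rot":[0,0,0]},{"gripper":0.0,"slide":[0,0,0.002],"delta_rot":[0,0,0]},{"gripper":0.0,"slide":[0,0,0.002],"delta_rot":[0,0,0]}]}'
```

```text
time: 11.67
ee_pos: [0.592, 0.1387, 0.0561]
ee_rot: [0.0, 0.992, -0.127, -0.0]
ft_force: [0.5, 0.9, -0.6]
gripper_width: 0.349
grasp_force: 59.4
time: 11.92
ee_pos: [0.5921, 0.1386, 0.056]
ee_rot: [-0.0, 0.992, -0.127, 0.0]
ft_force: [-2.8, -0.5, 9.3]
gripper_width: 0.345
grasp_force: 60.4
```

Contact at 9 N. Release, retreat, and go on to the saline.

```bash
python3 -m handwheel '{"moves":[{"gripper":0.038,"slide":[0,0,0],"delta_rot":[0,0,0]},{"gripper":0.043,"slide":[0,0,0],"delta_rot":[0,0,0]},{"gripper":0.055,"slide":[0,0,0],"delta_rot":[0,0,0]},{"gripper":0.065,"slide":[0,0,0],"delta_rot":[0,0,0]},{"gripper":0.065,"slide":[0,0,0],"delta_rot":[0,0,0]}]}';python3 -m handwheel '{"moves":[{"gripper":0.065,"slide":[0,0,-0.02],"delta_rot":[0,0,0]},{"gripper":0.065,"slide":[0,0,-0.05],"delta_rot":[0,0,0]},{"gripper":0.065,"slide":[0,0,-0.085],"delta_rot":[0,0,0]},{"gripper":0.065,"slide":[0,0,-0.11],"delta_rot":[0,0,0]},{"gripper":0.062,"slide":[0,0,-0.12],"delta_rot":[0,0,0]}]}'; python3 go.py .425 -.2925 .17
```

```text
time: 12.33
ee_pos: [0.5919, 0.1386, 0.054]
ee_rot: [0.0, 0.992, -0.127, -0.0]
ft_force: [0.1, 0.4, -0.5]
gripper_width: 0.762
grasp_force: 0.0
time: 12.75
ee_pos: [0.5943, 0.1389, 0.1784]
ee_rot: [-0.001, 0.992, -0.127, 0.003]
ft_force: [0.3, 0.4, -0.0]
gripper_width: 0.725
grasp_force: 0.0
slide [-0.0549  0.4602  0.0069] rot [-0.002 -0.007 -0.001] t 12.75 w 0.725 gf 0.0 f [ 0.3  0.4 -0. ] p [0.5943 0.1389 0.1784]
```

```bash
python3 -m handwheel '{"moves":[{"gripper":0.062,"slide":[-0.0045,0.039,0],"delta_rot":[0,0,0]},{"gripper":0.062,"slide":[-0.009,0.078,0],"delta_rot":[0,0,0]},{"gripper":0.062,"slide":[-0.0135,0.117,0],"delta_rot":[0,0,0]},{"gripper":0.062,"slide":[-0.018,0.156,0],"delta_rot":[0,0,0]},{"gripper":0.062,"slide":[-0.0225,0.195,0],"delta_rot":[0,0,0]}]}';python3 -m handwheel '{"moves":[{"gripper":0.062,"slide":[-0.0045,0.039,0],"delta_rot":[0,0,0]},{"gripper":0.062,"slide":[-0.009,0.078,0],"delta_rot":[0,0,0]},{"gripper":0.062,"slide":[-0.0135,0.117,0],"delta_rot":[0,0,0]},{"gripper":0.062,"slide":[-0.018,0.156,0],"delta_rot":[0,0,0]},{"gripper":0.062,"slide":[-0.0225,0.195,0],"delta_rot":[0,0,0]}]}';python3 -m handwheel '{"moves":[{"gripper":0.062,"slide":[-0.004,0.035,0],"delta_rot":[0,0,0]},{"gripper":0.062,"slide":[-0.008,0.07,0],"delta_rot":[0,0,0]},{"gripper":0.062,"slide":[-0.008,0.07,0],"delta_rot":[0,0,0]},{"gripper":0.062,"slide":[-0.008,0.07,0],"delta_rot":[0,0,0]},{"gripper":0.062,"slide":[-0.008,0.07,0],"delta_rot":[0,0,0]}]}'; python3 go.py .425 -.2925 .025;python3 - <<'E'
from h import *
a=camera("side")["color"][130:260,280:460,::-1];b=camera("side")["color"][210:330,150:280,::-1]
cv2.imwrite("pics/p3.png",np.hstack([cv2.resize(a,(450,325)),cv2.resize(b,(350,325))]))
E
```

```text
time: 13.17
ee_pos: [0.5195, -0.0455, 0.1732]
ee_rot: [0.0, 0.992, -0.127, -0.001]
ft_force: [1.8, -1.0, -0.0]
gripper_width: 0.73
grasp_force: 0.0
time: 13.58
ee_pos: [0.4485, -0.2286, 0.1734]
ee_rot: [-0.0, 0.992, -0.127, -0.001]
ft_force: [0.2, 0.4, 0.9]
gripper_width: 0.725
grasp_force: 0.0
time: 14.0
ee_pos: [0.4241, -0.2924, 0.1734]
ee_rot: [-0.001, 0.992, -0.128, -0.001]
ft_force: [-0.3, 0.6, -0.0]
gripper_width: 0.727
grasp_force: 0.0
slide [1.100e-03 1.000e-04 1.484e-01] rot [-0.002  0.002 -0.002] t 14.0 w 0.727 gf 0.0 f [-0.3  0.6 -0. ] p [ 0.4241 -0.2924  0.1734]
```

View pics/p3.png

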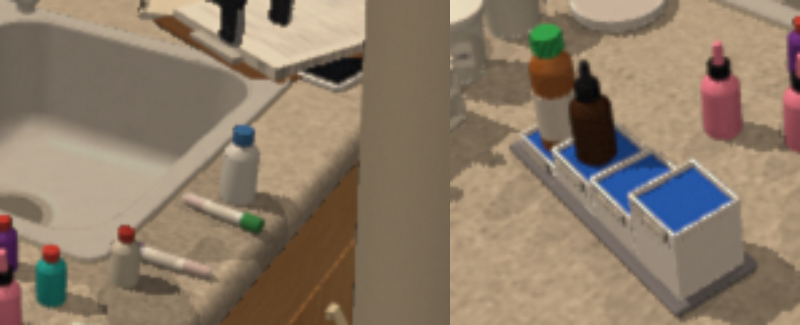

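The tall bottle and dropper stand upright in the two low pockets (right half, (552,85) and (592,115)). The gripper is above the saline (cap at crop (244,135)). I go down and grip.

```bash
python3 -m handwheel '{"moves":[{"gripper":0.062,"slide":[0.001,0,0.035],"delta_rot":[0,0,0]},{"gripper":0.062,"slide":[0.001,0,0.07],"delta_rot":[0,0,0]},{"gripper":0.062,"slide":[0.001,0,0.105],"delta_rot":[0,0,0]},{"gripper":0.062,"slide":[0.001,0,0.135],"delta_rot":[0,0,0]},{"gripper":0.062,"slide":[0.001,0,0.147],"delta_rot":[0,0,0]}]}'; python3 -m handwheel '{"moves":[{"gripper":0.062,"slide":[0,0,0],"delta_rot":[0,0,0]},{"gripper":0.062,"slide":[0,0,0],"delta_rot":[0,0,0]},{"gripper":0.05,"slide":[0,0,0],"delta_rot":[0,0,0]},{"gripper":0.042,"slide":[0,0,0],"delta_rot":[0,0,0]},{"gripper":0.034,"slide":[0,0,0],"delta_rot":[0,0,0]}]}'; python3 -m handwheel '{"moves":[{"gripper":0.0,"slide":[0,0,0],"delta_rot":[0,0,0]},{"gripper":0.0,"slide":[0,0,0],"delta_rot":[0,0,0]},{"gripper":0.0,"slide":[0,0,0],"delta_rot":[0,0,0]}]}'
```

```text
time: 14.52
ee_pos: [0.4238, -0.2897, 0.0236]
ee_rot: [-0.002, 0.992, -0.126, -0.003]
ft_force: [-0.7, 0.6, 0.7]
gripper_width: 0.725
grasp_force: 0.0
time: 14.93
ee_pos: [0.4266, -0.2939, 0.0289]
ee_rot: [0.001, 0.992, -0.127, 0.001]
ft_force: [1.0, 1.4, 4.0]
gripper_width: 0.407
grasp_force: 20.2
time: 15.18
ee_pos: [0.4267, -0.294, 0.029]
ee_rot: [0.001, 0.992, -0.128, 0.002]
ft_force: [0.7, 2.0, 7.0]
gripper_width: 0.398
grasp_force: 59.1
```

```bash
python3 -m handwheel '{"moves":[{"gripper":0.0,"slide":[0,0,-0.02],"delta_rot":[0,0,0]},{"gripper":0.0,"slide":[0,0,-0.05],"delta_rot":[0,0,0]},{"gripper":0.0,"slide":[0,0,-0.085],"delta_rot":[0,0,0]},{"gripper":0.0,"slide":[0,0,-0.12],"delta_rot":[0,0,0]},{"gripper":0.0,"slide":[0,0,-0.15],"delta_rot":[0,0,0]}]}';python3 -m handwheel '{"moves":[{"gripper":0.0,"slide":[0,0,0],"delta_rot":[0,0,0]},{"gripper":0.0,"slide":[0,0,0],"delta_rot":[0,0,0]},{"gripper":0.0,"slide":[0,0,0],"delta_rot":[0,0,0]}]}'; python3 go.py .5375 .1528 .17
```

```text
time: 15.6
ee_pos: [0.4256, -0.2935, 0.1801]
ee_rot: [0.001, 0.992, -0.127, 0.001]
ft_force: [-0.8, -0.9, -1.6]
gripper_width: 0.396
grasp_force: 59.7
time: 15.85
ee_pos: [0.4249, -0.2928, 0.1769]
ee_rot: [-0.0, 0.992, -0.127, -0.0]
ft_force: [-0.6, 0.0, -1.3]
gripper_width: 0.388
grasp_force: 59.7
slide [-0.0036 -0.4596  0.0071] rot [-0.     0.001 -0.001] t 15.85 w 0.388 gf 59.7 f [-0.6  0.  -1.3] p [ 0.4249 -0.2928  0.1769]
```

```bash
python3 -m handwheel '{"moves":[{"gripper":0.0,"slide":[0,-0.03,0],"delta_rot":[0,0,0]},{"gripper":0.0,"slide":[0,-0.069,0],"delta_rot":[0,0,0]},{"gripper":0.0,"slide":[-0.001,-0.108,0],"delta_rot":[0,0,0]},{"gripper":0.0,"slide":[-0.001,-0.147,0],"delta_rot":[0,0,0]},{"gripper":0.0,"slide":[-0.001,-0.186,0],"delta_rot":[0,0,0]}]}';python3 -m handwheel '{"moves":[{"gripper":0.0,"slide":[0,-0.039,0],"delta_rot":[0,0,0]},{"gripper":0.0,"slide":[0,-0.078,0],"delta_rot":[0,0,0]},{"gripper":0.0,"slide":[-0.001,-0.117,0],"delta_rot":[0,0,0]},{"gripper":0.0,"slide":[-0.001,-0.156,0],"delta_rot":[0,0,0]},{"gripper":0.0,"slide":[-0.001,-0.195,0],"delta_rot":[0,0,0]}]}';python3 -m handwheel '{"moves":[{"gripper":0.0,"slide":[0,-0.035,0],"delta_rot":[0,0,0]},{"gripper":0.0,"slide":[-0.001,-0.065,0],"delta_rot":[0,0,0]},{"gripper":0.0,"slide":[-0.001,-0.078,0],"delta_rot":[0,0,0]},{"gripper":0.0,"slide":[-0.001,-0.078,0],"delta_rot":[0,0,0]},{"gripper":0.0,"slide":[-0.001,-0.078,0],"delta_rot":[0,0,0]}]}';  python3 go.py .5375 .1528 .069
```

```text
time: 16.27
ee_pos: [0.4702, -0.1111, 0.1752]
ee_rot: [-0.001, 0.992, -0.128, -0.002]
ft_force: [0.8, -1.0, -1.3]
gripper_width: 0.397
grasp_force: 59.9
time: 16.68
ee_pos: [0.5185, 0.0777, 0.1752]
ee_rot: [0.0, 0.992, -0.127, -0.002]
ft_force: [1.1, -0.2, -1.0]
gripper_width: 0.395
grasp_force: 59.9
time: 17.1
ee_pos: [0.5375, 0.1513, 0.1756]
ee_rot: [0.001, 0.992, -0.127, -0.002]
ft_force: [0.1, -0.7, -0.7]
gripper_width: 0.393
grasp_force: 59.9
slide [-0.     -0.0017  0.1066] rot [0.003 0.003 0.001] t 17.1 w 0.393 gf 59.9 f [ 0.1 -0.7 -0.7] p [0.5375 0.1513 0.1756]
```

```bash
python3 -m handwheel '{"moves":[{"gripper":0.0,"slide":[0,0,0.03],"delta_rot":[0,0,0]},{"gripper":0.0,"slide":[0,0,0.06],"delta_rot":[0,0,0]},{"gripper":0.0,"slide":[0,0,0.08],"delta_rot":[0,0,0]},{"gripper":0.0,"slide":[0,0,0.092],"delta_rot":[0,0,0]},{"gripper":0.0,"slide":[0,0,0.094],"delta_rot":[0,0,0]}]}';python3 -m handwheel '{"moves":[{"gripper":0.0,"slide":[0,0,0],"delta_rot":[0,0,0]},{"gripper":0.0,"slide":[0,0,0.003],"delta_rot":[0,0,0]},{"gripper":0.0,"slide":[0,0,0.006],"delta_rot":[0,0,0]},{"gripper":0.0,"slide":[0,0,0.008],"delta_rot":[0,0,0]},{"gripper":0.0,"slide":[0,0,0.009],"delta_rot":[0,0,0]}]}'; python3 -m handwheel '{"moves":[{"gripper":0.0,"slide":[0,0,0.001],"delta_rot":[0,0,0]},{"gripper":0.0,"slide":[0,0,0.002],"delta_rot":[0,0,0]},{"gripper":0.0,"slide":[0,0,0.002],"delta_rot":[0,0,0]}]}'; python3 go.py .5375 .1528 .069
```

```text
time: 17.52
ee_pos: [0.5357, 0.1491, 0.0801]
ee_rot: [0.001, 0.992, -0.128, -0.003]
ft_force: [-0.9, 0.1, -1.8]
gripper_width: 0.398
grasp_force: 59.9
time: 17.93
ee_pos: [0.5388, 0.1515, 0.0747]
ee_rot: [-0.0, 0.992, -0.127, 0.0]
ft_force: [0.2, 0.3, -0.8]
gripper_width: 0.398
grasp_force: 59.9
time: 18.18
ee_pos: [0.5386, 0.1516, 0.0723]
ee_rot: [0.0, 0.992, -0.127, 0.0]
ft_force: [0.5, -0.5, -1.1]
gripper_width: 0.398
grasp_force: 59.9
slide [-0.0013 -0.0009  0.0033] rot [ 0. -0. -0.] t 18.18 w 0.398 gf 59.9 f [ 0.5 -0.5 -1.1] p [0.5386 0.1516 0.0723]
```

```bash
python3 -m handwheel '{"moves":[{"gripper":0.0,"slide":[0,0,0.001],"delta_rot":[0,0,0]},{"gripper":0.0,"slide":[0,0,0.002],"delta_rot":[0,0,0]},{"gripper":0.0,"slide":[0,0,0.003],"delta_rot":[0,0,0]},{"gripper":0.0,"slide":[0,0,0.003],"delta_rot":[0,0,0]}]}'; python3 -m handwheel '{"moves":[{"gripper":0.0,"slide":[0,0,0.001],"delta_rot":[0,0,0]},{"gripper":0.0,"slide":[0,0,0.002],"delta_rot":[0,0,0]},{"gripper":0.0,"slide":[0,0,0.002],"delta_rot":[0,0,0]}]}'
```

```text
time: 18.52
ee_pos: [0.5386, 0.1516, 0.0691]
ee_rot: [0.0, 0.992, -0.127, -0.0]
ft_force: [-0.5, 0.8, -0.4]
gripper_width: 0.395
grasp_force: 59.9
time: 18.77
ee_pos: [0.5386, 0.1516, 0.069]
ee_rot: [-0.0, 0.992, -0.127, 0.0]
ft_force: [-2.9, -1.8, 10.3]
gripper_width: 0.392
grasp_force: 61.1
```

Contact at 10 N. Release, retreat, then the oil.

```bash
python3 -m handwheel '{"moves":[{"gripper":0.042,"slide":[0,0,0],"delta_rot":[0,0,0]},{"gripper":0.047,"slide":[0,0,0],"delta_rot":[0,0,0]},{"gripper":0.058,"slide":[0,0,0],"delta_rot":[0,0,0]},{"gripper":0.066,"slide":[0,0,0],"delta_rot":[0,0,0]},{"gripper":0.066,"slide":[0,0,0],"delta_rot":[0,0,0]}]}';python3 -m handwheel '{"moves":[{"gripper":0.065,"slide":[0,0,-0.02],"delta_rot":[0,0,0]},{"gripper":0.065,"slide":[0,0,-0.05],"delta_rot":[0,0,0]},{"gripper":0.065,"slide":[0,0,-0.085],"delta_rot":[0,0,0]},{"gripper":0.065,"slide":[0,0,-0.1],"delta_rot":[0,0,0]},{"gripper":0.065,"slide":[0,0,-0.1],"delta_rot":[0,0,0]}]}'; python3 go.py .449 -.110 .16
```

```text
time: 19.18
ee_pos: [0.5385, 0.1515, 0.067]
ee_rot: [0.0, 0.992, -0.127, -0.0]
ft_force: [0.0, 0.6, -1.1]
gripper_width: 0.775
grasp_force: 0.0
time: 19.6
ee_pos: [0.5415, 0.152, 0.1715]
ee_rot: [-0.001, 0.992, -0.127, 0.004]
ft_force: [0.4, 0.0, 0.9]
gripper_width: 0.761
grasp_force: 0.0
slide [-0.0234  0.2769  0.0104] rot [-0.003 -0.008 -0.001] t 19.6 w 0.761 gf 0.0 f [0.4 0.  0.9] p [0.5415 0.152  0.1715]
```

```bash
python3 go.py .449 -.110 .16 10
python3 - <<'E'
from h import *
print(status.get_obs()["q"].round(2))
t=camera("top")
for p in((282,231),(286,257),(253.5,224)): print(least_squares(lambda x:proj(t,[x[0],x[1],.01])[0]-p,[.45,-.2]).x.round(3))
b=t["color"][160:260,160:300,::-1];cv2.imwrite("pics/p4.png",cv2.resize(b,None,fx=4,fy=4))
E
```

```text
slide [-0.0234  0.2769  0.0104] rot [-0.008 -0.005  1.141] t 19.6 w 0.761 gf 0.0 f [0.4 0.  0.9] p [0.5415 0.152  0.1715]
[ 0.15  0.29  1.64 -0.    1.2   1.98]
[ 0.465 -0.139]
[ 0.385 -0.152]
[ 0.486 -0.05 ]
```

View pics/p4.png

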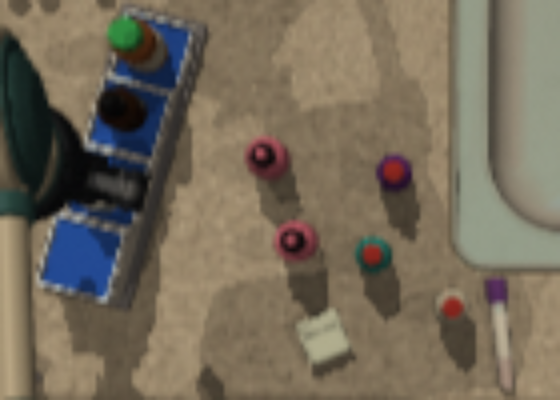

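```bash
python3 -m handwheel '{"moves":[{"gripper":0.05,"slide":[-0.003,0.038,0],"delta_rot":[0,0,0]},{"gripper":0.05,"slide":[-0.006,0.076,0],"delta_rot":[0,0,0]},{"gripper":0.05,"slide":[-0.009,0.114,0],"delta_rot":[0,0,0]},{"gripper":0.05,"slide":[-0.012,0.152,0],"delta_rot":[0,0,0]},{"gripper":0.05,"slide":[-0.014,0.19,0],"delta_rot":[0,0,0]}]}';python3 -m handwheel '{"moves":[{"gripper":0.05,"slide":[-0.003,0.038,0],"delta_rot":[0,0,0.12]},{"gripper":0.05,"slide":[-0.005,0.07,0],"delta_rot":[0,0,0.24]},{"gripper":0.05,"slide":[-0.007,0.087,0],"delta_rot":[0,0,0.36]},{"gripper":0.05,"slide":[-0.007,0.087,0],"delta_rot":[0,0,0.48]},{"gripper":0.05,"slide":[-0.007,0.087,0],"delta_rot":[0,0,0.6]}]}';python3 -m handwheel '{"moves":[{"gripper":0.05,"slide":[0,0,0],"delta_rot":[0,0,0.12]},{"gripper":0.05,"slide":[0,0,0],"delta_rot":[0,0,0.24]},{"gripper":0.05,"slide":[0,0,0],"delta_rot":[0,0,0.35]},{"gripper":0.05,"slide":[0,0,0],"delta_rot":[0,0,0.35]},{"gripper":0.05,"slide":[0,0,0],"delta_rot":[0,0,0.35]}]}'; python3 go.py .449 -.110 .013 21;python3 - <<'E'
from h import *
a=camera("side")["color"][130:280,240:440,::-1]
cv2.imwrite("pics/p5.png",cv2.resize(a,None,fx=3,fy=3))
E
```

```text
time: 20.07
ee_pos: [0.4748, -0.0297, 0.1655]
ee_rot: [-0.0, 0.992, -0.127, -0.002]
ft_force: [-0.0, 0.2, -0.4]
gripper_width: 0.589
grasp_force: 0.0
time: 20.48
ee_pos: [0.4466, -0.1121, 0.1655]
ee_rot: [0.0, 0.908, -0.419, -0.002]
ft_force: [-0.1, 0.7, -0.1]
gripper_width: 0.585
grasp_force: 0.0
time: 20.9
ee_pos: [0.4474, -0.1108, 0.166]
ee_rot: [0.0, 0.825, -0.566, -0.001]
ft_force: [0.3, -0.1, 1.1]
gripper_width: 0.583
grasp_force: 0.0
slide [ 1.00e-04 -2.10e-03  1.53e-01] rot [0.002 0.002 0.002] t 20.9 w 0.583 gf 0.0 f [ 0.3 -0.1  1.1] p [ 0.4474 -0.1108  0.166 ]
```

View pics/p5.png

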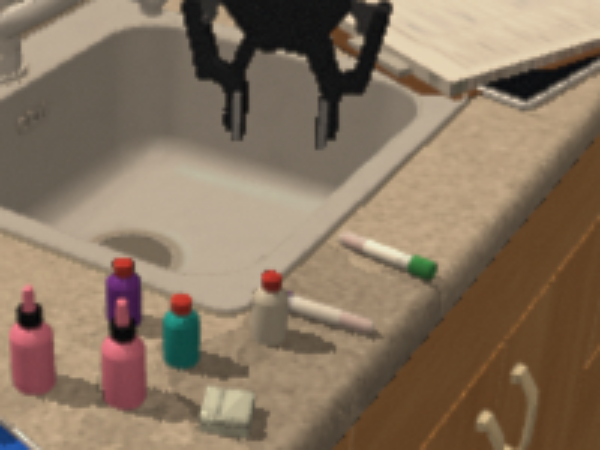

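The fingers, at (236,120) and (322,130), straddle the white red-capped oil_b at (271,310), clear of the pen and the turquoise bottle. I go down.

```bash
python3 -m handwheel '{"moves":[{"gripper":0.05,"slide":[0,-0.001,0.035],"delta_rot":[0,0,0]},{"gripper":0.05,"slide":[0,-0.001,0.07],"delta_rot":[0,0,0]},{"gripper":0.05,"slide":[0,-0.001,0.105],"delta_rot":[0,0,0]},{"gripper":0.05,"slide":[0,-0.001,0.135],"delta_rot":[0,0,0]},{"gripper":0.05,"slide":[0,-0.001,0.15],"delta_rot":[0,0,0]}]}'; python3 -m handwheel '{"moves":[{"gripper":0.05,"slide":[0,0,0],"delta_rot":[0,0,0]},{"gripper":0.05,"slide":[0,0,0],"delta_rot":[0,0,0]},{"gripper":0.042,"slide":[0,0,0],"delta_rot":[0,0,0]},{"gripper":0.034,"slide":[0,0,0],"delta_rot":[0,0,0]},{"gripper":0.027,"slide":[0,0,0],"delta_rot":[0,0,0]}]}'; python3 -m handwheel '{"moves":[{"gripper":0.0,"slide":[0,0,0],"delta_rot":[0,0,0]},{"gripper":0.0,"slide":[0,0,0],"delta_rot":[0,0,0]},{"gripper":0.0,"slide":[0,0,0],"delta_rot":[0,0,0]}]}'
```

```text
time: 21.37
ee_pos: [0.4466, -0.1097, 0.0139]
ee_rot: [0.001, 0.824, -0.566, -0.003]
ft_force: [0.1, -0.0, -0.1]
gripper_width: 0.585
grasp_force: 0.0
time: 21.78
ee_pos: [0.4503, -0.1112, 0.0186]
ee_rot: [-0.0, 0.824, -0.567, 0.002]
ft_force: [-0.3, 0.1, 0.5]
gripper_width: 0.318
grasp_force: 0.1
time: 22.03
ee_pos: [0.4503, -0.1112, 0.0188]
ee_rot: [-0.0, 0.824, -0.567, 0.002]
ft_force: [-0.6, 0.3, 6.9]
gripper_width: 0.3
grasp_force: 58.7
```

```bash
python3 -m handwheel '{"moves":[{"gripper":0.0,"slide":[0,0,-0.02],"delta_rot":[0,0,0]},{"gripper":0.0,"slide":[0,0,-0.05],"delta_rot":[0,0,0]},{"gripper":0.0,"slide":[0,0,-0.085],"delta_rot":[0,0,0]},{"gripper":0.0,"slide":[0,0,-0.12],"delta_rot":[0,0,0]},{"gripper":0.0,"slide":[0,0,-0.15],"delta_rot":[0,0,0]}]}';python3 -m handwheel '{"moves":[{"gripper":0.0,"slide":[0,0,0],"delta_rot":[0,0,-0.12]},{"gripper":0.0,"slide":[0,0,0],"delta_rot":[0,0,-0.24]},{"gripper":0.0,"slide":[0,0,0],"delta_rot":[0,0,-0.36]},{"gripper":0.0,"slide":[0,0,0],"delta_rot":[0,0,-0.48]},{"gripper":0.0,"slide":[0,0,0],"delta_rot":[0,0,-0.6]}]}';python3 -m handwheel '{"moves":[{"gripper":0.0,"slide":[0,0,0],"delta_rot":[0,0,-0.12]},{"gripper":0.0,"slide":[0,0,0],"delta_rot":[0,0,-0.24]},{"gripper":0.0,"slide":[0,0,0],"delta_rot":[0,0,-0.35]},{"gripper":0.0,"slide":[0,0,0],"delta_rot":[0,0,-0.35]},{"gripper":0.0,"slide":[0,0,0],"delta_rot":[0,0,-0.35]}]}'; python3 go.py .4843 .1667 .17
```

```text
time: 22.45
ee_pos: [0.4495, -0.1109, 0.1703]
ee_rot: [-0.0, 0.824, -0.567, 0.001]
ft_force: [1.2, -0.9, -0.7]
gripper_width: 0.294
grasp_force: 59.0
time: 22.87
ee_pos: [0.4492, -0.1107, 0.1681]
ee_rot: [0.0, 0.955, -0.295, 0.001]
ft_force: [0.2, 0.8, -0.1]
gripper_width: 0.298
grasp_force: 58.8
time: 23.28
ee_pos: [0.4492, -0.1108, 0.1678]
ee_rot: [0.0, 0.992, -0.129, 0.0]
ft_force: [-0.1, -0.2, -0.4]
gripper_width: 0.296
grasp_force: 58.8
slide [-0.0369 -0.2772 -0.0023] rot [ 0.    -0.001 -0.003] t 23.28 w 0.296 gf 58.8 f [-0.1 -0.2 -0.4] p [ 0.4492 -0.1108  0.1678]
```

```bash
python3 -m handwheel '{"moves":[{"gripper":0.0,"slide":[-0.004,-0.03,0],"delta_rot":[0,0,0]},{"gripper":0.0,"slide":[-0.009,-0.068,0],"delta_rot":[0,0,0]},{"gripper":0.0,"slide":[-0.014,-0.106,0],"delta_rot":[0,0,0]},{"gripper":0.0,"slide":[-0.019,-0.144,0],"delta_rot":[0,0,0]},{"gripper":0.0,"slide":[-0.024,-0.182,0],"delta_rot":[0,0,0]}]}';python3 -m handwheel '{"moves":[{"gripper":0.0,"slide":[-0.005,-0.036,0],"delta_rot":[0,0,0]},{"gripper":0.0,"slide":[-0.01,-0.07,0],"delta_rot":[0,0,0]},{"gripper":0.0,"slide":[-0.013,-0.095,0],"delta_rot":[0,0,0]},{"gripper":0.0,"slide":[-0.013,-0.095,0],"delta_rot":[0,0,0]},{"gripper":0.0,"slide":[-0.013,-0.095,0],"delta_rot":[0,0,0]}]}';python3 -m handwheel '{"moves":[{"gripper":0.0,"slide":[0,0,0.025],"delta_rot":[0,0,0]},{"gripper":0.0,"slide":[0,0,0.05],"delta_rot":[0,0,0]},{"gripper":0.0,"slide":[0,0,0.065],"delta_rot":[0,0,0]},{"gripper":0.0,"slide":[0,0,0.068],"delta_rot":[0,0,0]},{"gripper":0.0,"slide":[0,0,0.068],"delta_rot":[0,0,0]}]}';  python3 go.py .4843 .1667 .0818
python3 - <<'E'
from h import *
a=camera("side")["color"][180:330,120:300,::-1]
cv2.imwrite("pics/p6.png",cv2.resize(a,None,fx=3,fy=3))
E
```

```text
time: 23.7
ee_pos: [0.472, 0.073, 0.1677]
ee_rot: [0.0, 0.992, -0.129, 0.0]
ft_force: [0.9, 0.2, -0.8]
gripper_width: 0.301
grasp_force: 59.0
time: 24.12
ee_pos: [0.4833, 0.1676, 0.1673]
ee_rot: [0.0, 0.992, -0.127, 0.0]
ft_force: [0.2, -0.2, -0.6]
gripper_width: 0.299
grasp_force: 59.1
time: 24.53
ee_pos: [0.4825, 0.1652, 0.0985]
ee_rot: [0.001, 0.992, -0.128, -0.001]
ft_force: [-0.3, -0.2, -0.9]
gripper_width: 0.296
grasp_force: 59.0
slide [ 0.0014 -0.0019  0.0167] rot [ 0.002  0.002 -0.003] t 24.53 w 0.296 gf 59.0 f [-0.3 -0.2 -0.9] p [0.4825 0.1652 0.0985]
```

View pics/p6.png

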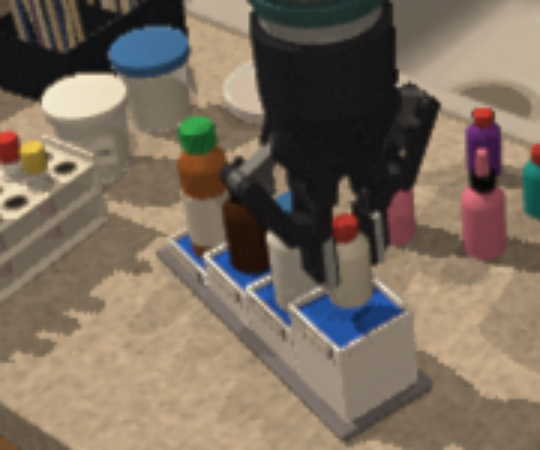

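The oil is over the highest pocket (base at (350,300)), and the other three stand upright behind it. I lower it.

```bash
python3 -m handwheel '{"moves":[{"gripper":0.0,"slide":[0.001,-0.001,0.004],"delta_rot":[0,0,0]},{"gripper":0.0,"slide":[0.001,-0.001,0.008],"delta_rot":[0,0,0]},{"gripper":0.0,"slide":[0.001,-0.001,0.011],"delta_rot":[0,0,0]},{"gripper":0.0,"slide":[0.001,-0.001,0.013],"delta_rot":[0,0,0]},{"gripper":0.0,"slide":[0.001,-0.001,0.013],"delta_rot":[0,0,0]}]}';python3 -m handwheel '{"moves":[{"gripper":0.0,"slide":[0,0,0.001],"delta_rot":[0,0,0]},{"gripper":0.0,"slide":[0,0,0.002],"delta_rot":[0,0,0]},{"gripper":0.0,"slide":[0,0,0.002],"delta_rot":[0,0,0]}]}'
```

```text
time: 25.0
ee_pos: [0.4844, 0.1672, 0.086]
ee_rot: [0.0, 0.992, -0.127, -0.0]
ft_force: [0.1, 0.5, 0.3]
gripper_width: 0.297
grasp_force: 59.0
time: 25.25
ee_pos: [0.4845, 0.1673, 0.0842]
ee_rot: [0.0, 0.992, -0.127, -0.0]
ft_force: [1.2, 0.1, -0.1]
gripper_width: 0.3
grasp_force: 59.0
```

```bash
python3 -m handwheel '{"moves":[{"gripper":0.0,"slide":[0,0,0.001],"delta_rot":[0,0,0]},{"gripper":0.0,"slide":[0,0,0.002],"delta_rot":[0,0,0]},{"gripper":0.0,"slide":[0,0,0.002],"delta_rot":[0,0,0]}]}';python3 -m handwheel '{"moves":[{"gripper":0.0,"slide":[0,0,0.001],"delta_rot":[0,0,0]},{"gripper":0.0,"slide":[0,0,0.002],"delta_rot":[0,0,0]},{"gripper":0.0,"slide":[0,0,0.002],"delta_rot":[0,0,0]}]}'
```

```text
time: 25.5
ee_pos: [0.4845, 0.1673, 0.0821]
ee_rot: [0.0, 0.992, -0.127, -0.0]
ft_force: [-0.5, 0.1, -0.0]
gripper_width: 0.298
grasp_force: 59.0
time: 25.75
ee_pos: [0.4847, 0.1673, 0.0818]
ee_rot: [-0.0, 0.992, -0.127, 0.0]
ft_force: [-2.9, -0.9, 11.9]
gripper_width: 0.299
grasp_force: 60.3
```

Contact. Release, go up, move aside, and look.

```bash
python3 -m handwheel '{"moves":[{"gripper":0.033,"slide":[0,0,0],"delta_rot":[0,0,0]},{"gripper":0.038,"slide":[0,0,0],"delta_rot":[0,0,0]},{"gripper":0.05,"slide":[0,0,0],"delta_rot":[0,0,0]},{"gripper":0.06,"slide":[0,0,0],"delta_rot":[0,0,0]},{"gripper":0.06,"slide":[0,0,0],"delta_rot":[0,0,0]}]}';python3 -m handwheel '{"moves":[{"gripper":0.06,"slide":[0,0,-0.02],"delta_rot":[0,0,0]},{"gripper":0.06,"slide":[0,0,-0.05],"delta_rot":[0,0,0]},{"gripper":0.06,"slide":[0,0,-0.085],"delta_rot":[0,0,0]},{"gripper":0.06,"slide":[0,0,-0.11],"delta_rot":[0,0,0]},{"gripper":0.06,"slide":[0,0,-0.12],"delta_rot":[0,0,0]}]}';python3 -m handwheel '{"moves":[{"gripper":0.06,"slide":[0,0.04,0],"delta_rot":[0,0,0]},{"gripper":0.06,"slide":[0,0.08,0],"delta_rot":[0,0,0]},{"gripper":0.06,"slide":[0,0.12,0],"delta_rot":[0,0,0]},{"gripper":0.06,"slide":[0,0.16,0],"delta_rot":[0,0,0]},{"gripper":0.06,"slide":[0,0.2,0],"delta_rot":[0,0,0]}]}';python3 -m handwheel '{"moves":[{"gripper":0.06,"slide":[0,0.04,0],"delta_rot":[0,0,0]},{"gripper":0.06,"slide":[0,0.08,0],"delta_rot":[0,0,0]},{"gripper":0.06,"slide":[0,0.12,0],"delta_rot":[0,0,0]},{"gripper":0.06,"slide":[0,0.12,0],"delta_rot":[0,0,0]},{"gripper":0.06,"slide":[0,0.12,0],"delta_rot":[0,0,0]}]}'
python3 - <<'E'
from h import *
a=camera("side")["color"][190:320,150:300,::-1];b=camera("top")["color"][150:260,150:270,::-1]
cv2.imwrite("pics/p7.png",np.hstack([cv2.resize(a,(440,381)),cv2.resize(b,(360,381))]))
E
```

```text
time: 26.17
ee_pos: [0.4846, 0.1673, 0.08]
ee_rot: [0.0, 0.992, -0.127, -0.0]
ft_force: [0.7, 0.8, 0.3]
gripper_width: 0.707
grasp_force: 0.0
time: 26.58
ee_pos: [0.4867, 0.1678, 0.204]
ee_rot: [-0.001, 0.992, -0.127, 0.003]
ft_force: [0.2, -0.5, -0.0]
gripper_width: 0.703
grasp_force: 0.0
time: 27.0
ee_pos: [0.4327, -0.0275, 0.1994]
ee_rot: [0.0, 0.992, -0.127, -0.001]
ft_force: [-0.3, -0.0, 0.6]
gripper_width: 0.7
grasp_force: 0.0
time: 27.42
ee_pos: [0.4028, -0.144, 0.1994]
ee_rot: [-0.0, 0.992, -0.13, -0.001]
ft_force: [0.5, 1.3, 0.8]
gripper_width: 0.705
grasp_force: 0.0
```

View pics/p7.png

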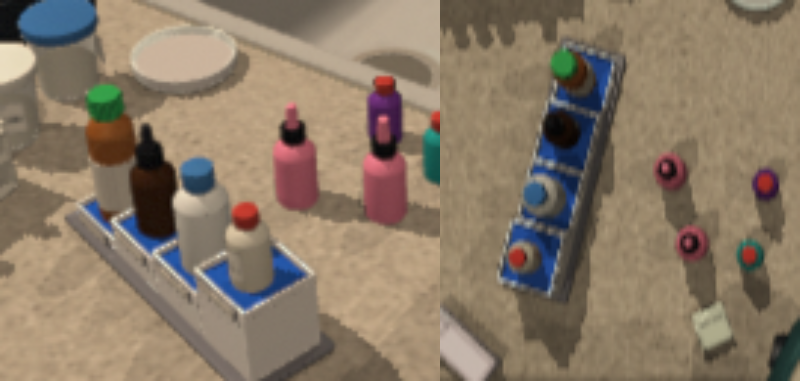

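All four bottles stand upright and centred in their pockets, tall (105,150), dropper (152,185), saline (202,215), oil_b (250,250), and the gripper is clear. I hand in.

```bash
python3 -c "
from workcell import ctrl
print(ctrl.hand_in())"
```

```text
the job is handed in; nothing more can be done
None
```

The four bottles stand upright in the rack, tallest on the lowest step to shortest on the highest, none was knocked over, and the job was handed in at about 27.5 s of the 99 s allowed.

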